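Plug the water filter cartridge into its quick coupler

TASK

Fit the water filter cartridge standing in the steel rest onto the filter dock: pull the coupler's spring sleeve back (down) until it catches and stays, then put the cartridge's stem in the coupler and press it gently home until the sleeve springs fully up again and locks it. Do not force the stem hard against the coupler at any time, leave the cartridge upright and let go, and leave the mug, jar and bowl where they are.

Things in the scene. Friction and masses are not known exactly. Their poses are not given: they have to be found in the camera images.
- dock: Filter dock, fixed: white housing 140 x 140 mm, 40 high, with an upright brass quick coupler in its middle. Origin: centre of its underside; z up. The coupler is height-adjustable, with slack, and is NOT measured: its axis stands up to 2 mm off the origin in x and in y, and all its true heights are up to 6 mm above or below those given; it is rigid during the work.
- mouth (a point): NOMINAL centre of the coupler's brass rim (outer diameter 36), 104 mm above the worktop; the true one lies up to 2 mm aside in x and y and 6 mm up or down. A lead-in cone (30 degrees off the axis) narrows from diameter 34 at the rim to the bore, diameter 26, 7 mm lower.
- bore_floor (a point): NOMINAL floor of the bore, 70 mm up, 34 under the rim (same slack), where the stem ends when home. Sleeve up: pawls stop a stem 20 mm above the floor. Sleeve back: free down to a sprung, damped valve in the last 8 mm (push slowly); the push grows from 2 N to 8-15 N close to the floor, where the sleeve is let go and the pawls lock into the stem's groove, with up to 4 mm play.
- flange_top (a point): NOMINAL centre, on the axis, of the top of the sleeve's flange when the sleeve is up, 74 mm up (same slack). Flange: dark steel, diameter 68, 6 thick. Above it the sleeve's ribbed barrel, diameter 48, reaches 26 mm higher. Fingers round the barrel can push on the flange's ledge (10 mm wide) from above. Does not move with the sleeve.
- sleeve (a joint): The coupler's dark steel sleeve. 0 = sprung forward (up); grows in m as it is pulled back (down); hard stop at 0.0145. It takes 4 N at 0 and about 10 N at 0.012, with a bump of a few N from 0.001 to 0.006 where it rides over its catch. Pulled past 0.012 and let go, it stays at about 0.011 until the stem, pressed home, releases it and it springs to 0.
- cartridge: Filter cartridge, loose, about 0.42 kg, upright. Origin: centre of its stem's lower end; z up the cartridge, x along its grip tab. Steel stem of diameter 24, 36 long, square-ended, with a groove 12 to 22 mm above the end; white body of diameter 56 from 36 to 106; on top a grey grip tab 50 (x) x 20 (y) mm, from 106 to 142.
- stand: Steel rest, fixed: block 90 x 90 x 44 mm high with a round hole of diameter 31, in which the cartridge's stem hangs, its body resting on the top. Origin: centre of its underside. Nothing else holds the cartridge: it lifts straight out (by 36 mm or more).
- mug: White mug, diameter 80, 90 high, bystander. Origin: centre of its foot.
- jar: Glass jar, diameter 66, 100 high, bystander. Origin: centre of its foot.
- bowl: Red bowl, diameter 120, 50 high, bystander. Origin: centre of its foot.
Mind the look-alikes: they are no part of the job. What is shaped like the cartridge but red is not meant.

How it is judged:
By the outcome, as a careful person would: the job done as asked, in the order asked, and still so for the second after the job is handed in, with the robot touching nothing.
It also fails if it takes over 72 s, if anything falls off the work surface, if the arm or the gripper's body presses on something with over 40 N, if the wrist force passes 120 N, or if a joint passes its speed limit or range.

ROBOT

A 6-joint arm with a two-finger parallel gripper is mounted at the origin on the work surface. World frame = base frame: x ahead of the robot, y to its left, z up, the work surface at z = 0. Lengths are in mm, angles in rad, forces in N, time in s.
With the tool pointing down it reaches from about 275 to 750 mm from the base axis. Payload 10.2 kg.
Tool frame: the origin (TCP) lies between the finger pads; the fingertips stand 17 mm ahead of it and the grasp point (between the pads) lies 2 mm behind it (tips_ahead is the distance from the TCP to the fingertips, in mm); z points along the fingers, y is the line along which they close (so a half turn about z gives the same grasp; the last joint's range is limited). The gripper opens to 85 mm and grips with 20 to 120 N. Pads are 22 mm wide; open, the fingers measure 114 mm over their backs; the gripper's body (76 mm by 85 mm) begins 54 mm behind the grasp point. The pads swing forward as they close: fully open they stand 13 mm farther back than shut.
Start: joints at [0.956, 0.313, 1.498, -0, 1.331, -0.223], TCP at [200.486, 485.218, 248.294] pointing down, gripper open.
Joint ranges: [-2.94, 2.94], [-0.97, 2.17], [0.19, 2.56], [-1.23, 4.37], [0.02, 3.11], [-2.88, 2.88]. Speed limits (rad/s): [2.39, 2.39, 3.01, 3.14, 3.14, 3.14].

INTERFACE

Orientations are given as a unit quaternion [w, x, y, z].
In Python, from rig import sense, capture, finish_job, boxes_of, tips_ahead gives the robot as it stands.
- The arm moves only by the tool drive_tool, never from a script. Its argument "commands" is text: rows parted by semicolons, each of 7 numbers parted by spaces: the shift along the world's x, y, z in units of 0.1 m (1.0 is 0.1 m), then the turn, a rotation vector about the world's x, y, z in units of pi/4 rad (1.0 is pi/4 rad), then the opening in per cent of the stroke, from 0 (shut) to 100 (fully open). A call has 1 to 20 rows; each row shifts and turns the commanded pose from where the row before left it; what a row does not reach is not made up. A row lasts 1/12 s, in which the tool goes at most 41.7 mm and 7.16 degrees, less where a joint would pass 70% of its speed; a pose out of reach is approached as far as the arm can. A call with a number of a shift or a turn outside -1 to 1 is refused whole. A call with a gripper value outside its range is refused whole. The fingers move at their own pace and stop on an object; "force" is the grip in N (left out, the last holds). Time passes only in rows, so rows that do not move let the fingers close. It gives the time, the measured TCP pose, the force, the opening and the grip force at its end, in the units of the state.
- sense(): the state, without advancing time (a new reading comes with each control period).
- capture(name): name is "scene" or "top" or "wrist"; returns a dict with "pixels" (384x512x3 uint8, blue, green, red), "fov_y" (degrees; the focal length in pixels is half the picture's height over the tangent of half this angle, whatever the lens; pixels are square), "cx", "cy" (the principal point, pixels), "k1" (the pictures are not rectified: a ray, as slopes to the right and down, at radius r is drawn at 1 + k1 r^2 times it, then the intrinsics apply), "position" and "attitude" of the camera in the world; the wrist camera has in their place "tool_from_camera" (4x4, takes a point from camera to tool coordinates, whose origin is the TCP and whose axes are the flange's). Camera axes: x right, y down, z forward; pixel columns grow to the right and rows downward; lengths in mm; the calibration is good to about 2 mm. A picture is of the moment at which its call begins: read the wrist's pose just before it. There is no depth.
- finish_job(): hands the job in; it is judged then, once.
Trained networks look in a picture, given as the dict that the camera call returned (one of the last four; its "shot" number tells which), for a name from the list of things; names that differ only in an ending like _2 or _b are one class to them, and where a whole thing is asked for, a point or a joint stands for the part that bears it (a point fixed in the world has none). Each returns a list of dicts, best first, with "confidence" (0 to 1); they miss things now and then, are a little off and sometimes report something else, mostly with a low value. They report only what shows in the picture. A call takes as long as a camera call. They do not tell look-alikes from the thing itself.
- boxes_of(picture, name): "position" ([column, row] in pixels, amid what is visible of it).
The state is a dict: "time_s": time; "joints": joint angles; "dq": joint speeds; "tau": joint torques, N m; "eef_pos": TCP position; "ee_rot": TCP orientation; "force": force on the tool from outside, world axes, zero at the start; "wrist_torque": the same for the moment, N m; "grip_width": opening from 0.0 (shut) to 1.0 (fully open); "grip_force": force on a finger pad.
Only numpy, scipy, OpenCV 4.12 (cv2) and the standard library are available. Lean on these libraries where they do the work, as an engineer would, in place of code of your own. Each camera call takes 0.05 s, during which the arm holds its last target. There are 200 camera calls.

## Working session

There is one attempt and no reset: what is moved stays moved. The work goes in short steps, Python scripts to look and compute and a tool call to move; the robot and the scene stay as the last step left them, time stands still between calls to the robot, and variables do not carry over. Pictures are saved under pics/ and viewed, at most 10 in all, crops included, and the job is handed in when it is done.

Besides the shell and the picture viewer there is one more tool, called after "Call:" as name(argument=value, ...) on one line, values as JSON. drive_tool: Moves the arm, as the interface text tells. Shifts and turns lie within -1 to 1; 1 stands for 0.1 m of shift or pi/4 rad of turn. Its arguments: {"type":"object","properties":{"commands":{"type":"string"},"force":{"type":"number"}},"required":["commands"]}

```bash
mkdir -p pics
cat > h.py <<'E'
import numpy as np, cv2
from rig import *
from scipy.spatial.transform import Rotation as R
def rot(q): return R.from_quat([q[1],q[2],q[3],q[0]]).as_matrix()
def cam(p,s=None):
    f=192/np.tan(np.radians(p['fov_y'])/2)
    if 'position' in p: C=np.array(p['position'],float); A=np.array(p['attitude'],float); A=rot(A) if A.size==4 else A
    else:
        T=np.array(p['tool_from_camera'],float); E=rot(s['ee_rot']); C=np.array(s['eef_pos'])+E@T[:3,3]; A=E@T[:3,:3]
    return f,C,A
def ray(p,uv,s=None):
    f,C,A=cam(p,s)
    d=np.array([(uv[0]-p['cx'])/f,(uv[1]-p['cy'])/f]); x=d.copy()
    for _ in range(20): x=d/(1+p['k1']*(x@x))
    v=A@np.array([x[0],x[1],1]); return C,v/np.linalg.norm(v)
def atz(p,uv,z,s=None):
    C,v=ray(p,uv,s); return C+v*(z-C[2])/v[2]
def proj(p,P,s=None):
    f,C,A=cam(p,s); q=A.T@(np.array(P,float)-C); x=q[:2]/q[2]; x=x*(1+p['k1']*(x@x)); return x*f+[p['cx'],p['cy']]
E
python3 - <<'E'
from h import *
s=sense(); print(s)
P={}
for n in("scene","top","wrist"):
    p=capture(n); P[n]=p; cv2.imwrite(f'pics/{n}.png',p['pixels'])
    print(n,{k:(np.round(v,4).tolist() if not isinstance(v,str) else v) for k,v in p.items() if k!='pixels'})
    for o in("dock","cartridge","stand","sleeve","mug","jar","bowl"):
        print(o,[(np.round(b['position']).tolist(),round(b['confidence'],2)) for b in boxes_of(p,o)][:4])
cv2.imwrite('pics/st.png',cv2.resize(np.vstack([P['scene']['pixels'],P['top']['pixels']]),None,fx=.78,fy=.78))
E
```

```text
{'time_s': 0.0, 'joints': array([ 9.55596013e-01,  3.13464348e-01,  1.49841559e+00,  3.49011897e-05,
        1.33102327e+00, -2.23405835e-01]), 'dq': array([ 2.29975234e-03, -3.20155361e-04,  1.09815123e-03,  9.06671413e-04,
       -2.61726673e-06, -7.59924203e-05]), 'tau': array([-1.67824113e-03, -4.12241542e+01, -2.59744263e+01, -2.41333410e-04,
        4.12415306e-03,  1.50354174e-05]), 'eef_pos': array([200.33983218, 485.02243597, 247.7358158 ]), 'ee_rot': array([-2.82260515e-04,  1.94650725e-01,  9.80872400e-01, -5.91614491e-04]), 'force': array([-0.88938495,  0.33865152, -0.22899845]), 'wrist_torque': array([-0.00404057, -0.03786438, -0.02249545]), 'grip_force': 0.0, 'grip_width': 1.000148296723471}
scene {'fov_y': 51.1569, 'cx': 253.6915, 'cy': 186.6385, 'k1': 0.0119, 'position': [1291.5552, -104.1894, 986.6265], 'attitude': [-0.2563, 0.6983, 0.6296, -0.2243], 'shot': 1}
dock [([324.0, 209.0], 0.96)]
cartridge [([181.0, 185.0], 0.9), ([221.0, 169.0], 0.67)]
stand [([187.0, 203.0], 0.8)]
sleeve [([329.0, 198.0], 0.72)]
mug [([278.0, 237.0], 0.75)]
jar [([387.0, 190.0], 0.98), ([322.0, 210.0], 0.22)]
bowl [([130.0, 221.0], 0.72)]
top {'fov_y': 50.4821, 'cx': 247.3231, 'cy': 194.6498, 'k1': -0.0558, 'position': [411.2986, 2.3759, 1044.7111], 'attitude': [-0.0554, 0.7153, -0.6934, 0.0671], 'shot': 2}
dock [([170.0, 198.0], 0.62)]
cartridge [([337.0, 221.0], 0.92), ([286.0, 246.0], 0.82)]
stand [([323.0, 230.0], 0.82)]
sleeve [([168.0, 196.0], 0.64)]
mug [([234.0, 149.0], 0.96)]
jar [([85.0, 193.0], 0.81)]
bowl [([390.0, 195.0], 0.71)]
wrist {'fov_y': 66.7487, 'cx': 261.1756, 'cy': 195.9205, 'k1': -0.0756, 'tool_from_camera': [[0.0002, -0.9578, -0.2873, 71.2704], [1.0, 0.0003, -0.0004, 1.2548], [0.0004, -0.2873, 0.9578, -125.4073], [0.0, 0.0, 0.0, 1.0]], 'shot': 3}
dock []
cartridge []
stand []
sleeve []
mug []
jar []
bowl []
```

View pics/st.png

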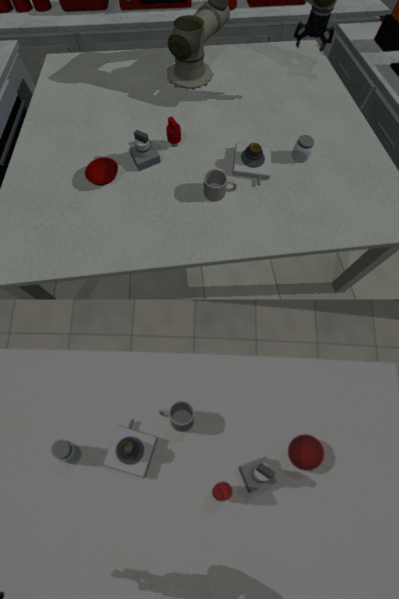

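The stacked view shows the dock (brass coupler) at about (324,209) in scene and (170,198) in top. The white cartridge in its rest is at about (181,185) and (337,221), and the red look-alike is at (221,169) and (286,246). I'll enlarge crops for precision.

Run:
```python
from h import *
t=capture('top'); s=capture('scene')
a=cv2.resize(t['pixels'][150:250,110:210],(400,400),interpolation=cv2.INTER_CUBIC)
b=cv2.resize(t['pixels'][180:280,290:390],(400,400),interpolation=cv2.INTER_CUBIC)
cv2.imwrite('pics/c1.png',np.hstack([a,b]))
print('mouth',atz(t,(168,196),104),'stand',atz(t,(323,230),44),'tab',atz(t,(337,221),130))
print('mug',atz(t,(234,149),45),'jar',atz(t,(85,193),50),'bowl',atz(t,(390,195),25),'red',atz(t,(286,246),70))
```

```text
mouth [567.06624005 174.76631496 104.        ] stand [ 504.37456576 -201.17100146   44.        ] tab [ 517.77794345 -215.7370188   130.        ]
mug [703.39693313  25.82289959  45.        ] jar [576.75075809 391.89976876  50.        ] bowl [ 601.40966386 -379.41715991   25.        ] red [ 461.08617149 -107.06518586   70.        ]
```

View pics/c1.png

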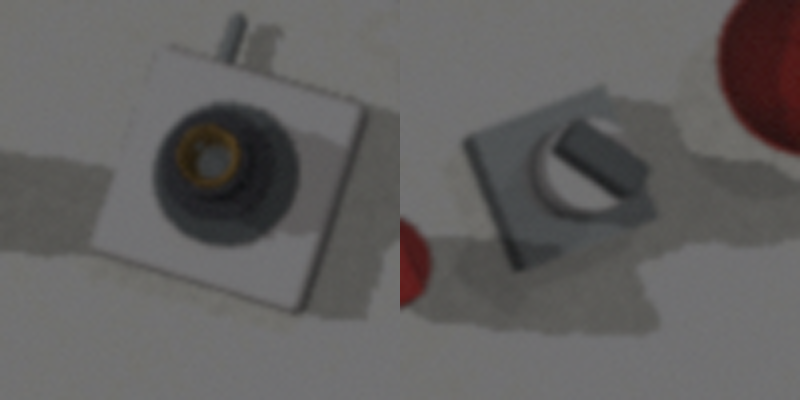

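The rim centre is near top pixel (162,189) and the tab top near (340,219.5), its long side at about 54° azimuth. I'm moving to hover over the dock, turning to the grasp yaw on the way.

Call:
drive_tool(commands="0.243 -0.205 0.047 0 0 -0.153 100;0.243 -0.205 0.047 0 0 -0.153 100;0.243 -0.205 0.047 0 0 -0.153 100;0.243 -0.205 0.047 0 0 -0.153 100;0.243 -0.205 0.047 0 0 -0.153 100;0.243 -0.205 0.047 0 0 -0.153 100;0.243 -0.205 0.047 0 0 -0.153 100;0.243 -0.205 0.047 0 0 -0.153 100;0.243 -0.205 0.047 0 0 -0.153 100;0.243 -0.205 0.047 0 0 -0.153 100;0.243 -0.205 0.047 0 0 -0.153 100;0.243 -0.205 0.047 0 0 -0.153 100;0.243 -0.205 0.047 0 0 -0.153 100;0.243 -0.205 0.047 0 0 -0.153 100;0.243 -0.205 0.047 0 0 -0.153 100;0 0 0 0 0 0 100;0 0 0 0 0 0 100")

```text
time_s: 2.72
eef_pos: [565.7, 176.7, 318.2]
ee_rot: [-0.0, 0.89, 0.456, -0.0]
force: [0.1, 0.5, -0.0]
grip_width: 1.0
grip_force: 0.0
```

Run:
```python
from h import *
s=sense(); p=capture('wrist'); print(s['eef_pos'],s['ee_rot'],s['joints'].round(2),tips_ahead)
np.save('w1.npy',{'p':p,'s':s},allow_pickle=True)
for o in("dock","sleeve","mouth"):
    try: print(o,[(b['position'],b['confidence']) for b in boxes_of(p,o)][:2])
    except Exception as e: print(o,e)
cv2.imwrite('pics/w1.png',p['pixels'])
```

```text
[565.68288942 176.74582184 318.24202203] [-1.74620161e-04  8.90228128e-01  4.55514823e-01 -3.09973399e-04] [0.11 0.43 1.15 0.   1.56 0.73] 17.0
dock [([268.3, 143.0], 0.98)]
sleeve [([266.8, 135.4], 0.97)]
mouth [([268.6, 144.9], 0.79)]
```

View pics/w1.png

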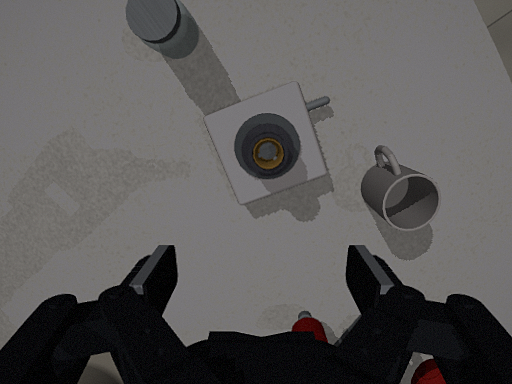

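The wrist view shows the brass rim at about (268,153), with the sleeve flange round it. I'll segment the brass in all three cameras.

```bash
cat >> h.py <<'E'
def brass(p,c,r):
    im=cv2.GaussianBlur(p['pixels'],(0,0),.6); hsv=cv2.cvtColor(im,cv2.COLOR_BGR2HSV)
    m=((hsv[...,0]>8)&(hsv[...,0]<32)&(hsv[...,1]>90)&(hsv[...,2]>35)).astype(np.uint8)
    k=np.zeros_like(m); cv2.circle(k,tuple(int(x) for x in c),r,1,-1); m*=k
    cs,_=cv2.findContours(m,cv2.RETR_EXTERNAL,cv2.CHAIN_APPROX_NONE)
    h=cv2.convexHull(np.vstack([q for q in cs if len(q)>4]))
    pts=np.zeros_like(m); cv2.polylines(pts,[h],True,1); ys,xs=np.nonzero(pts)
    return cv2.fitEllipse(np.stack([xs,ys],1).astype(np.float32)), m.sum()
def fit_lines(L):
    A=sum(np.eye(3)-np.outer(v,v) for c,v in L); b=sum((np.eye(3)-np.outer(v,v))@c for c,v in L); return np.linalg.solve(A,b)
E
python3 - <<'E'
from h import *
s=sense(); w=capture('wrist'); t=capture('top'); sc=capture('scene')
L=[]
for n,p,c,r,ss in(('w',w,(268,153),24,s),('t',t,(162,189),14,None),('s',sc,(326,190),16,None)):
    e,n_=brass(p,c,r); print(n,np.round(e[0],1),np.round(e[1],1),n_, [atz(p,e[0],z,ss).round(1).tolist() for z in(98,104,110)]); L.append(ray(p,e[0],ss))
print(fit_lines(L),fit_lines(L[:2]),fit_lines([L[0],L[2]]))
# dock top outline in top/wrist: bright quad
for n,p,c,z,ss in(('t',t,(167,195),40,None),('w',w,(268,143),40,s)):
    g=cv2.cvtColor(p['pixels'],cv2.COLOR_BGR2GRAY); print(n,g[int(c[1])-50:int(c[1])+55:6,int(c[0])].tolist())
# cartridge tab
x=t['pixels'][200:245:4,320:360:4].mean(2).astype(int); print(x)
E
```

```text
w [269.5 153.6] [30.8 31.5] 524 [[587.4, 191.0, 98.0], [587.8, 191.9, 104.0], [588.1, 192.7, 110.0]]
t [162.9 188.4] [12.4 15.8] 85 [[585.9, 189.1, 98.0], [584.8, 187.9, 104.0], [583.7, 186.7, 110.0]]
s [326.4 188.6] [ 9.4 13. ] 103 [[583.5, 190.8, 98.0], [588.3, 188.8, 104.0], [593.1, 186.8, 110.0]]
[586.20808364 190.02110813  99.87143204] [587.03376213 190.24977051  92.17108851] [587.00912592 190.54423853 101.48445613]
t [14, 125, 88, 73, 127, 101, 41, 64, 59, 26, 52, 81, 127, 100, 124, 126, 127, 125]
w [117, 119, 118, 122, 58, 56, 43, 39, 32, 64, 62, 58, 59, 34, 41, 95, 93, 101]
[[126 127 127 126 124 116 126 125 122  98]
 [126 126 116  82  72  73  98 101  97  95]
 [112  97  93  94  87  71  90  96  97  96]
 [ 93  92  72  43  54  90  99  97  97  98]
 [ 93  58  55  49  52  52  67  97  96  98]
 [ 86  47  90  38  41  52  51  52  92 100]
 [ 64  48  91  93  67  33  49  51  89  98]
 [ 65  45  63  93  95  87  35  53  86  97]
 [ 69  60  50  71  95  94  72  71  72  97]
 [ 65  65  64  64  66  72  80  76  96  99]
 [ 64  65  65  64  73  85  89  98  97  99]
 [ 52  65  76  90  90  93  96  98 101  97]]
```

Call:
drive_tool(commands="0.106 0.068 -0.36 0 0 0 100;0.106 0.068 -0.36 0 0 0 100;0 0 -0.26 0 0 0 100;0 0 0 0 0 0 100;0 0 0 0 0 0 100;0 0 0 0 0 0 100")

```text
time_s: 3.57
eef_pos: [586.7, 191.5, 223.2]
ee_rot: [0.001, 0.89, 0.456, 0.002]
force: [1.0, 0.3, 0.4]
grip_width: 1.0
grip_force: 0.0
```

```bash
cat > m.py <<'E'
from h import *
import pickle,os
s=sense(); w=capture('wrist'); c=proj(w,(587,190.5,101),s); e,n=brass(w,c,40)
print(s['eef_pos'].round(1),c.round(1),np.round(e,1) if 0 else e,n,atz(w,e[0],101,s).round(1))
L=pickle.load(open('L.p','rb')) if os.path.exists('L.p') else []
L.append(ray(w,e[0],s)); pickle.dump(L,open('L.p','wb'))
if len(L)>1: print(fit_lines(L))
cv2.imwrite(f'pics/m{len(L)}.png',w['pixels'])
E
python3 m.py
```

```text
[586.7 191.5 223.2] [260.  197.4] ((259.8974609375, 195.62380981445312), (40.38591384887695, 41.286190032958984), 156.30453491210938) 941 [587.9 191.9 101. ]
```

Call:
drive_tool(commands="0 0 0 0 0 0.157 100;0 0 0 0 0 0.157 100;0 0 0 0 0 0.157 100;0 0 0 0 0 0.157 100;0 0 0 0 0 0.157 100;0 0 0 0 0 0.157 100;0 0 0 0 0 0.157 100;0 0 0 0 0 0.157 100;0 0 0 0 0 0.157 100;0 0 0 0 0 0.157 100;0 0 0 0 0 0.157 100;0 0 0 0 0 0.157 100;0 0 0 0 0 0.157 100;0 0 0 0 0 0 100;0 0 0 0 0 0 100")

```text
time_s: 4.87
eef_pos: [586.5, 191.4, 222.5]
ee_rot: [0.001, 0.293, 0.956, 0.001]
force: [0.6, -0.1, 0.4]
grip_width: 1.002
grip_force: 0.0
```

```bash
python3 m.py
```

```text
[586.5 191.4 222.5] [258.7 193.9] ((259.1653747558594, 192.43397521972656), (41.154685974121094, 41.48743438720703), 164.68270874023438) 965 [586.1 191.6 101. ]
[587.14680978 190.85767807  96.73521439]
```

Call:
drive_tool(commands="0 0 0 0 0 0.157 100;0 0 0 0 0 0.157 100;0 0 0 0 0 0.157 100;0 0 0 0 0 0.157 100;0 0 0 0 0 0.157 100;0 0 0 0 0 0.157 100;0 0 0 0 0 0.157 100;0 0 0 0 0 0.157 100;0 0 0 0 0 0.157 100;0 0 0 0 0 0.157 100;0 0 0 0 0 0.157 100;0 0 0 0 0 0 100;0 0 0 0 0 0 100")

```text
time_s: 6.0
eef_pos: [586.3, 191.3, 221.2]
ee_rot: [0.0, -0.371, 0.929, -0.0]
force: [0.1, 0.4, 0.4]
grip_width: 1.001
grip_force: 0.0
```

```bash
python3 m.py; python3 -c "
import cv2,numpy as np
cv2.imwrite('pics/mm.png',cv2.resize(np.hstack([cv2.imread(f'pics/m{i}.png')[80:330,130:390] for i in(1,2,3)]),None,fx=1,fy=1))"
```

```text
[586.3 191.3 221.2] [261.4 193.3] ((261.4899597167969, 192.1139678955078), (41.32027053833008, 41.88394546508789), 1.5378097295761108) 1007 [586.2 189.9 101. ]
[587.13527753 190.78834868  96.47895611]
```

View pics/mm.png

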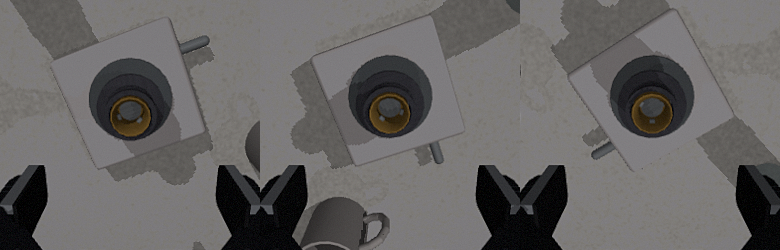

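Averaging the three yaws puts the coupler axis at about (587.1, 190.8). The height is uncertain, so I'll find it by contact. Next I'll close to about 54 mm and descend around the barrel.

Call:
drive_tool(commands="0.008 -0.005 0 0 0 0 63;0 0 -0.25 0 0 0 63;0 0 -0.25 0 0 0 63;0 0 -0.25 0 0 0 63;0 0 -0.25 0 0 0 63;0 0 -0.11 0 0 0 63;0 0 0 0 0 0 63;0 0 0 0 0 0 63;0 0 0 0 0 0 63", force=20)

```text
time_s: 6.8
eef_pos: [587.9, 190.9, 111.6]
ee_rot: [0.001, -0.373, 0.928, -0.0]
force: [0.3, 0.1, 0.1]
grip_width: 0.627
grip_force: 0.0
```

Call:
drive_tool(commands="0 0 -0.06 0 0 0 63;0 0 -0.06 0 0 0 63;0 0 0 0 0 0 63;0 0 0 0 0 0 63")

```text
time_s: 7.13
eef_pos: [586.8, 190.8, 97.5]
ee_rot: [-0.0, -0.373, 0.928, 0.0]
force: [0.2, -0.2, -0.8]
grip_width: 0.629
grip_force: 0.0
```

Call:
drive_tool(commands="0 0 -0.03 0 0 0 63;0 0 -0.03 0 0 0 63;0 0 0 0 0 0 63;0 0 0 0 0 0 63")

```text
time_s: 7.47
eef_pos: [586.9, 190.8, 91.6]
ee_rot: [-0.0, -0.373, 0.928, 0.0]
force: [-0.3, -0.2, 0.9]
grip_width: 0.63
grip_force: 0.0
```

Call:
drive_tool(commands="0 0 -0.03 0 0 0 63;0 0 0 0 0 0 63;0 0 0 0 0 0 63")

```text
time_s: 7.72
eef_pos: [586.9, 190.8, 88.6]
ee_rot: [-0.0, -0.373, 0.928, 0.0]
force: [-0.2, 0.3, 0.4]
grip_width: 0.627
grip_force: 0.0
```

Call:
drive_tool(commands="0 0 -0.03 0 0 0 63;0 0 0 0 0 0 63;0 0 0 0 0 0 63")

```text
time_s: 7.97
eef_pos: [587.0, 190.8, 85.8]
ee_rot: [-0.0, -0.373, 0.928, -0.0]
force: [0.3, 0.2, 0.6]
grip_width: 0.627
grip_force: 0.0
```

Call:
drive_tool(commands="0 0 -0.02 0 0 0 63;0 0 0 0 0 0 63;0 0 0 0 0 0 63")

```text
time_s: 8.22
eef_pos: [587.1, 190.8, 84.3]
ee_rot: [0.0, -0.373, 0.928, -0.0]
force: [-1.6, -0.4, 5.6]
grip_width: 0.63
grip_force: 2.4
```

Call:
drive_tool(commands="0 0 -0.02 0 0 0 63;0 0 0 0 0 0 63;0 0 0 0 0 0 63")

```text
time_s: 8.47
eef_pos: [587.1, 190.9, 82.7]
ee_rot: [0.0, -0.373, 0.928, -0.0]
force: [-3.4, -1.0, 8.6]
grip_width: 0.629
grip_force: 4.1
```

Call:
drive_tool(commands="0 0 -0.02 0 0 0 63;0 0 0 0 0 0 63;0 0 0 0 0 0 63")

```text
time_s: 8.72
eef_pos: [587.1, 190.8, 80.7]
ee_rot: [0.0, -0.373, 0.928, -0.0]
force: [-2.0, -1.1, 8.3]
grip_width: 0.63
grip_force: 4.2
```

Call:
drive_tool(commands="0 0 -0.02 0 0 0 63;0 0 -0.02 0 0 0 63;0 0 0 0 0 0 63;0 0 0 0 0 0 63")

```text
time_s: 9.05
eef_pos: [587.1, 190.8, 76.2]
ee_rot: [0.0, -0.373, 0.928, -0.0]
force: [-0.8, 0.3, 4.5]
grip_width: 0.633
grip_force: 2.4
```

Call:
drive_tool(commands="0 0 -0.02 0 0 0 63;0 0 0 0 0 0 63;0 0 -0.01 0 0 0 63;0 0 0 0 0 0 63;0 0 0 0 0 0 63")

```text
time_s: 9.47
eef_pos: [587.1, 190.9, 73.5]
ee_rot: [0.0, -0.373, 0.928, -0.0]
force: [-2.6, -0.5, 7.9]
grip_width: 0.629
grip_force: 4.0
```

Call:
drive_tool(commands="0 0 -0.01 0 0 0 63;0 0 0 0 0 0 63;0 0 0 0 0 0 63")

```text
time_s: 9.72
eef_pos: [587.1, 190.8, 72.5]
ee_rot: [0.0, -0.373, 0.928, -0.0]
force: [-2.8, -0.9, 8.4]
grip_width: 0.625
grip_force: 4.2
```

Call:
drive_tool(commands="0 0 -0.01 0 0 0 63;0 0 0 0 0 0 63;0 0 0 0 0 0 63")

```text
time_s: 9.97
eef_pos: [587.1, 190.9, 71.6]
ee_rot: [0.0, -0.373, 0.928, -0.0]
force: [-2.8, -0.1, 8.8]
grip_width: 0.631
grip_force: 4.4
```

Call:
drive_tool(commands="0 0 -0.01 0 0 0 63;0 0 0 0 0 0 63;0 0 0 0 0 0 63")

```text
time_s: 10.22
eef_pos: [587.2, 190.8, 71.0]
ee_rot: [0.0, -0.373, 0.928, -0.0]
force: [-4.2, -0.5, 12.6]
grip_width: 0.63
grip_force: 6.0
```

Call:
drive_tool(commands="0 0 -0.007 0 0 0 63;0 0 0 0 0 0 63;0 0 0 0 0 0 63")

```text
time_s: 10.47
eef_pos: [587.2, 190.9, 71.0]
ee_rot: [0.0, -0.373, 0.928, -0.0]
force: [-7.0, -1.4, 17.6]
grip_width: 0.631
grip_force: 8.5
```

Call:
drive_tool(commands="0 0 0.02 0 0 0 63;0 0 0.02 0 0 0 63;0 0 0 0 0 0 63;0 0 0 0 0 0 63")

```text
time_s: 10.8
eef_pos: [587.1, 190.9, 73.9]
ee_rot: [0.0, -0.373, 0.928, -0.0]
force: [-3.0, -1.1, 8.2]
grip_width: 0.631
grip_force: 3.9
```

Call:
drive_tool(commands="0 0 0.05 0 0 0 63;0 0 0.2 0 0 0 63;0 0 0.35 0 0 0 63;0 0 0.35 0 0 0 63;0 0 0.35 0 0 0 63;0 0 0.2 0 0 0 63;0 0 0 0 0 0 63;0 0 0 0 0 0 63")

```text
time_s: 11.47
eef_pos: [587.1, 190.8, 223.6]
ee_rot: [0.001, -0.373, 0.928, -0.0]
force: [-0.3, 0.5, -0.7]
grip_width: 0.629
grip_force: 0.0
```

Run:
```python
from h import *
s=sense(); w=capture('wrist'); print(s['eef_pos'].round(1)); e,_=brass(w,proj(w,(587,190.5,101),s),40); print(e,atz(w,e[0],101,s))
cv2.imwrite('pics/n.png',np.hstack([cv2.imread('pics/m3.png')[80:330,130:390],w['pixels'][80:330,130:390]]))
t=capture('top'); c=(340,219.5); print('tab',atz(t,c,150)); a=atz(t,(290+578/4-100,180+120/4),150); b=atz(t,(290+650/4-100,180+172/4),150); print(np.degrees(np.arctan2(*(a-b)[1::-1])))
```

```text
[587.1 190.8 223.6]
((262.6717834472656, 189.89122009277344), (40.2397346496582, 43.90000534057617), 178.11907958984375) [585.38300158 189.15678504 101.        ]
tab [ 519.00385282 -217.7263134   150.        ]
55.23226816864933
```

View pics/n.png

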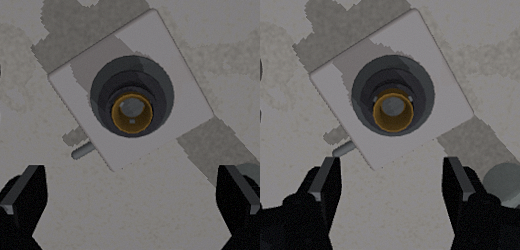

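In the right-hand image the sleeve sits lower and more brass shows, so it caught. Next is the cartridge.

Call:
drive_tool(commands="-0.03 -0.168 0.024 0 0 -0.157 100;-0.03 -0.168 0.024 0 0 -0.157 100;-0.03 -0.168 0.024 0 0 -0.157 100;-0.03 -0.168 0.024 0 0 -0.157 100;-0.03 -0.168 0.024 0 0 -0.157 100;-0.03 -0.168 0.024 0 0 -0.157 100;-0.03 -0.168 0.024 0 0 -0.157 100;-0.03 -0.168 0.024 0 0 -0.157 100;-0.03 -0.168 0.024 0 0 -0.157 100;-0.03 -0.168 0.024 0 0 -0.157 100;-0.03 -0.168 0.024 0 0 -0.157 100;-0.03 -0.168 0.024 0 0 -0.157 100")

```text
time_s: 12.57
eef_pos: [550.3, -11.5, 250.4]
ee_rot: [-0.001, 0.353, 0.936, -0.0]
force: [0.5, 0.1, 0.7]
grip_width: 1.002
grip_force: 0.0
```

Call:
drive_tool(commands="-0.03 -0.168 0.024 0 0 -0.157 100;-0.03 -0.168 0.024 0 0 -0.157 100;-0.03 -0.168 0.024 0 0 -0.157 100;-0.03 -0.168 0.024 0 0 -0.157 100;-0.03 -0.168 0.024 0 0 -0.157 100;-0.03 -0.168 0.024 0 0 -0.157 100;-0.03 -0.168 0.024 0 0 -0.157 100;-0.03 -0.168 0.024 0 0 -0.157 100;-0.03 -0.168 0.024 0 0 -0.157 100;-0.03 -0.168 0.024 0 0 -0.157 100;-0.03 -0.168 0.024 0 0 -0.157 100;-0.03 -0.168 0.024 0 0 -0.157 100;0 0 0 0 0 0 100;0 0 0 0 0 0 100")

```text
time_s: 13.73
eef_pos: [514.7, -212.5, 279.3]
ee_rot: [-0.001, 0.89, 0.457, -0.0]
force: [-0.2, 0.9, -1.3]
grip_width: 0.998
grip_force: 0.0
```

Run:
```python
from h import *
s=sense(); w=capture('wrist'); print(s['eef_pos'].round(1),s['ee_rot'].round(3),R.from_matrix(rot(s['ee_rot'])).as_matrix().round(3))
print([(b['position'],b['confidence'],atz(w,b['position'],140,s).round(1)) for b in boxes_of(w,'cartridge')])
c=proj(w,(519,-217,150),s); print(c); cv2.imwrite('pics/cw.png',w['pixels'])
x,y=int(c[0])-75,int(c[1])-75; x=max(x,0);y=max(y,0); print(x,y)
cv2.imwrite('pics/cwc.png',cv2.convertScaleAbs(cv2.resize(w['pixels'][y:y+150,x:x+150],(600,600),interpolation=cv2.INTER_CUBIC),alpha=1.7))
```

```text
[ 514.7 -212.5  279.3] [-0.001  0.89   0.457 -0.   ] [[ 0.583  0.813 -0.002]
 [ 0.813 -0.583  0.002]
 [ 0.    -0.002 -1.   ]]
[([158.0, 128.2], 0.82, array([ 474.6, -111.4,  140. ])), ([268.3, 181.5], 0.64, array([ 526.6, -209.5,  140. ]))]
[266.52086114 195.35034281]
191 120
```

View pics/cwc.png

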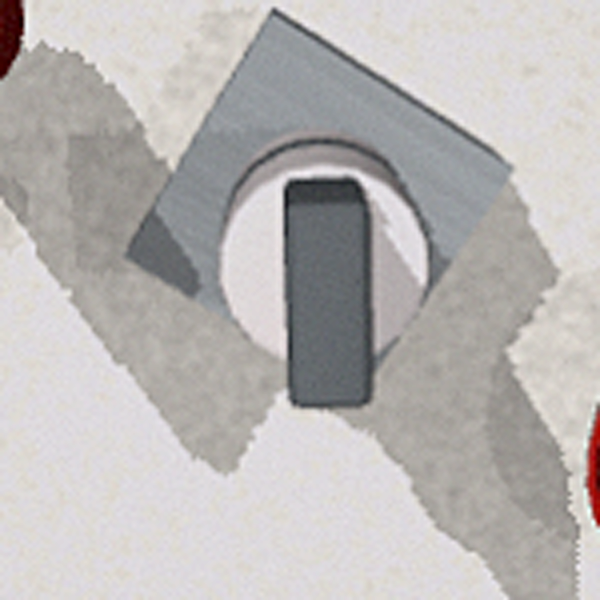

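The tab's top face is centred at about pixel (273,196) and is nearly aligned with the tool x axis.

Run:
```python
from h import *
s=sense(); w=capture('wrist')
q=[np.array([191,120])+np.array(u)/4 for u in((285,203),(291,403),(372,403),(366,203))]
P=np.array([atz(w,u,150,s) for u in q]); print(P.round(1)); print('ctr',P.mean(0))
d=P[0]-P[1]+P[3]-P[2]; E=rot(s['ee_rot']); l=E.T@d; print('len',np.linalg.norm(d)/2,np.linalg.norm(P[0]-P[3]),'az',np.degrees(np.arctan2(d[1],d[0])),'tool x az',np.degrees(np.arctan2(E[1,0],E[0,0])))
```

```text
[[ 529.4 -195.3  150. ]
 [ 502.8 -235.   150. ]
 [ 518.3 -246.1  150. ]
 [ 544.1 -205.8  150. ]]
ctr [ 523.65492514 -220.54190824  150.        ]
len 47.77142502157662 18.058507613863917 az 56.78216385962326 tool x az 54.45480453644823
```

Run:
```python
from h import *
s=sense(); w=capture('wrist'); print(atz(w,(271.9,186.75),114,s))
g=w['pixels'].min(2).astype(float)*1.7
for z in(114,150): print(z,proj(w,(523,-221.5,z),s))
# project body circle candidate and report crop coords
for c in((523.7,-220.5),(522.9,-221.6)):
    print([((proj(w,(c[0]+28*np.cos(a),c[1]+28*np.sin(a),114),s)-[191,120])*4).round().tolist() for a in np.radians(np.arange(54,414,45))])
```

```text
[ 523.6586919  -220.98115485  114.        ]
114 [271.66555036 187.50237231]
150 [273.03382372 197.64153876]
[[325.0, 158.0], [246.0, 189.0], [214.0, 265.0], [246.0, 338.0], [321.0, 368.0], [396.0, 339.0], [431.0, 266.0], [402.0, 191.0]]
[[325.0, 163.0], [246.0, 195.0], [214.0, 270.0], [246.0, 343.0], [321.0, 372.0], [396.0, 344.0], [431.0, 271.0], [402.0, 196.0]]
```

Call:
drive_tool(commands="0.083 -0.091 0 0 0 0.05 100;0 0 -0.3 0 0 0 100;0 0 -0.3 0 0 0 100;0 0 -0.3 0 0 0 100;0 0 -0.3 0 0 0 100;0 0 -0.2 0 0 0 100;0 0 0 0 0 0 100;0 0 0 0 0 0 100")

```text
time_s: 14.6
eef_pos: [523.3, -220.9, 140.7]
ee_rot: [-0.001, 0.88, 0.474, -0.0]
force: [0.3, 0.5, 0.7]
grip_width: 0.998
grip_force: 0.0
```

Call:
drive_tool(commands="0 0 0 0 0 0 40;0 0 0 0 0 0 30;0 0 0 0 0 0 25;0 0 0 0 0 0 22;0 0 0 0 0 0 10;0 0 0 0 0 0 0;0 0 0 0 0 0 0;0 0 0 0 0 0 0", force=40)

```text
time_s: 15.27
eef_pos: [523.2, -221.4, 141.0]
ee_rot: [-0.0, 0.881, 0.474, -0.0]
force: [-2.8, 1.7, 5.8]
grip_width: 0.226
grip_force: 43.7
```

Call:
drive_tool(commands="0 0 0 0 0 0 0;0 0 0.05 0 0 0 0;0 0 0.1 0 0 0 0;0 0 0.15 0 0 0 0;0 0 0.2 0 0 0 0;0 0 0.25 0 0 0 0;0 0 0.25 0 0 0 0;0 0 0.2 0 0 0 0;0 0 0.15 0 0 0 0;0 0 0 0 0 0 0;0 0 0 0 0 0 0", force=60)

```text
time_s: 16.18
eef_pos: [523.3, -221.5, 275.7]
ee_rot: [0.0, 0.881, 0.474, 0.0]
force: [-0.3, 0.7, -5.4]
grip_width: 0.221
grip_force: 59.0
```

Run:
```python
from h import *
s=sense(); w=capture('wrist'); t=capture('top'); sc=capture('scene'); print(s['eef_pos'].round(1),s['force'].round(1),s['grip_width'])
E=rot(s['ee_rot']);print(E.round(3))
c=proj(sc,s['eef_pos']-[0,0,60],None).astype(int)
a=cv2.resize(sc['pixels'][c[1]-50:c[1]+50,c[0]-50:c[0]+50],(384,384),interpolation=cv2.INTER_CUBIC)
cv2.imwrite('pics/g.png',cv2.convertScaleAbs(np.hstack([w['pixels'][:,100:500],a]),alpha=1.6)); print(c-50)
```

```text
[ 523.3 -221.5  275.7] [-0.3  0.7 -5.4] 0.22090787222593403
[[ 0.552  0.834  0.   ]
 [ 0.834 -0.552 -0.   ]
 [-0.     0.001 -1.   ]]
[126 104]
```

View pics/g.png

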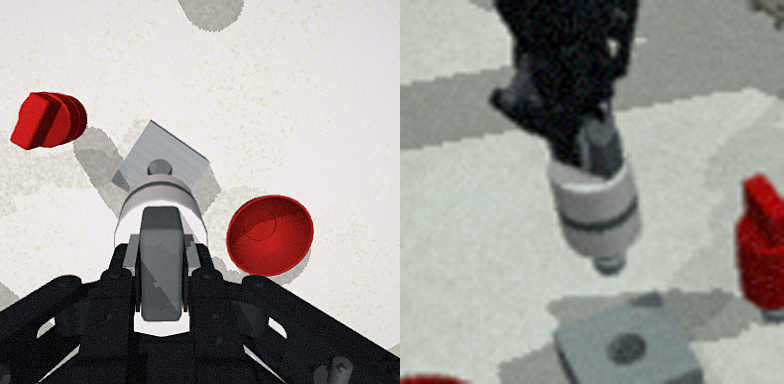

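The cartridge is lifted and hangs upright, clear of the rest. I'm carrying it over the dock.

Call:
drive_tool(commands="0.01 0.06 0 0 0 0 0;0.02 0.13 0 0 0 0 0;0.034 0.22 0 0 0 0 0;0.034 0.22 0 0 0 0 0;0.034 0.22 0 0 0 0 0;0.034 0.22 0 0 0 0 0;0.034 0.22 0 0 0 0 0;0.034 0.22 0 0 0 0 0;0.034 0.22 0 0 0 0 0;0.034 0.22 0 0 0 0 0;0.034 0.22 0 0 0 0 0;0.034 0.22 0 0 0 0 0;0.034 0.22 0 0 0 0 0;0.034 0.22 0 0 0 0 0;0.034 0.22 0 0 0 0 0;0.034 0.22 0 0 0 0 0;0.034 0.22 0 0 0 0 0;0.034 0.22 0 0 0 0 0;0.034 0.22 0 0 0 0 0;0.03 0.19 0 0 0 0 0")

```text
time_s: 18.0
eef_pos: [586.4, 193.2, 275.3]
ee_rot: [-0.0, 0.88, 0.474, -0.0]
force: [0.1, -0.4, -4.5]
grip_width: 0.222
grip_force: 59.0
```

Call:
drive_tool(commands="0 0 0 0 0 0 0;0 0 0 0 0 0 0")

```text
time_s: 18.17
eef_pos: [586.4, 192.2, 275.1]
ee_rot: [-0.0, 0.88, 0.475, -0.001]
force: [0.3, -0.3, -4.2]
grip_width: 0.218
grip_force: 59.2
```

Run:
```python
from h import *
s=sense(); print(s['eef_pos'].round(1),s['force'].round(1))
w=capture('wrist'); T=np.array(w['tool_from_camera'])
f,_,_=cam(w,s)
def tool(u,z):
    C,v=ray(w,u,s); E=rot(s['ee_rot']); c=E.T@(C-s['eef_pos']); d=E.T@v; return c+d*(z-c[2])/d[2]
for u in((262.5,207),(261,321)): print(tool(u,-9).round(1))
t=capture('top'); sc=capture('scene')
im=cv2.resize(sc['pixels'][110:230,270:390],(480,480),interpolation=cv2.INTER_CUBIC)
cv2.imwrite('pics/ov.png',cv2.convertScaleAbs(im,alpha=1.6))
```

```text
[586.4 192.2 275.1] [ 0.3 -0.3 -4.2]
[34.7  2.  -9. ]
[-23.9   1.3  -9. ]
```

View pics/ov.png

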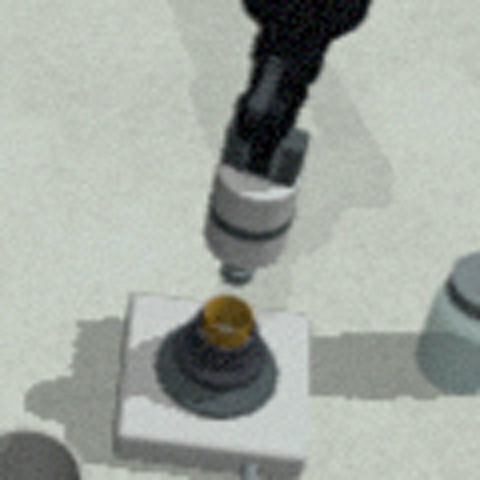

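The stem hangs over the mouth. I'll descend in small steps and watch the force.

Call:
drive_tool(commands="0.007 -0.014 -0.08 0 0 0 0;0 0 -0.1 0 0 0 0;0 0 -0.09 0 0 0 0;0 0 0 0 0 0 0;0 0 0 0 0 0 0;0 0 0 0 0 0 0")

```text
time_s: 18.82
eef_pos: [587.9, 189.0, 248.9]
ee_rot: [0.0, 0.881, 0.473, 0.0]
force: [-0.2, -0.3, -4.1]
grip_width: 0.227
grip_force: 59.1
```

Call:
drive_tool(commands="0 0 -0.03 0 0 0 0;0 0 -0.03 0 0 0 0;0 0 -0.03 0 0 0 0;0 0 0 0 0 0 0;0 0 0 0 0 0 0")

```text
time_s: 19.23
eef_pos: [587.7, 189.1, 239.5]
ee_rot: [-0.0, 0.881, 0.474, -0.0]
force: [-0.3, -0.2, -4.8]
grip_width: 0.224
grip_force: 59.2
```

Call:
drive_tool(commands="0 0 -0.02 0 0 0 0;0 0 -0.02 0 0 0 0;0 0 0 0 0 0 0;0 0 0 0 0 0 0")

```text
time_s: 19.57
eef_pos: [587.7, 189.1, 235.6]
ee_rot: [-0.0, 0.881, 0.474, -0.0]
force: [0.5, -1.2, -4.6]
grip_width: 0.222
grip_force: 59.2
```

Call:
drive_tool(commands="0 0 -0.02 0 0 0 0;0 0 0 0 0 0 0;0 0 0 0 0 0 0")

```text
time_s: 19.82
eef_pos: [587.7, 189.1, 233.6]
ee_rot: [-0.0, 0.881, 0.474, -0.0]
force: [-0.2, -0.1, -4.5]
grip_width: 0.222
grip_force: 59.2
```

Call:
drive_tool(commands="0 0 -0.02 0 0 0 0;0 0 0 0 0 0 0;0 0 0 0 0 0 0")

```text
time_s: 20.07
eef_pos: [587.7, 189.1, 231.6]
ee_rot: [-0.0, 0.881, 0.474, -0.0]
force: [0.7, 0.9, -4.9]
grip_width: 0.226
grip_force: 59.2
```

Call:
drive_tool(commands="-0.006 0.017 0 0 0 0 0;0 0 -0.02 0 0 0 0;0 0 0 0 0 0 0;0 0 0 0 0 0 0")

```text
time_s: 20.4
eef_pos: [587.1, 190.8, 229.5]
ee_rot: [-0.0, 0.881, 0.474, -0.0]
force: [0.1, 0.4, -3.6]
grip_width: 0.225
grip_force: 59.2
```

Call:
drive_tool(commands="0 0 -0.015 0 0 0 0;0 0 0 0 0 0 0;0 0 0 0 0 0 0")

```text
time_s: 20.65
eef_pos: [587.2, 190.8, 228.1]
ee_rot: [-0.0, 0.881, 0.474, -0.0]
force: [0.5, 0.1, -4.7]
grip_width: 0.219
grip_force: 59.2
```

Call:
drive_tool(commands="0 0 -0.015 0 0 0 0;0 0 0 0 0 0 0;0 0 0 0 0 0 0")

```text
time_s: 20.9
eef_pos: [587.2, 190.8, 226.6]
ee_rot: [-0.0, 0.881, 0.474, -0.0]
force: [0.7, 0.5, -5.7]
grip_width: 0.221
grip_force: 59.2
```

Call:
drive_tool(commands="0 0 -0.015 0 0 0 0;0 0 0 0 0 0 0;0 0 0 0 0 0 0")

```text
time_s: 21.15
eef_pos: [587.2, 190.8, 225.1]
ee_rot: [-0.0, 0.881, 0.474, -0.0]
force: [0.2, -0.7, -4.3]
grip_width: 0.222
grip_force: 59.2
```

Call:
drive_tool(commands="0 0 -0.015 0 0 0 0;0 0 0 0 0 0 0;0 0 0 0 0 0 0")

```text
time_s: 21.4
eef_pos: [587.1, 190.8, 223.6]
ee_rot: [-0.0, 0.881, 0.474, -0.0]
force: [-0.7, 0.5, -4.9]
grip_width: 0.228
grip_force: 59.2
```

Call:
drive_tool(commands="0 0 -0.01 0 0 0 0;0 0 0 0 0 0 0;0 0 0 0 0 0 0")

```text
time_s: 21.65
eef_pos: [587.2, 190.8, 222.6]
ee_rot: [-0.0, 0.881, 0.473, -0.0]
force: [-0.1, -0.1, -3.8]
grip_width: 0.222
grip_force: 59.2
```

Call:
drive_tool(commands="0 0 -0.01 0 0 0 0;0 0 0 0 0 0 0;0 0 0 0 0 0 0")

```text
time_s: 21.9
eef_pos: [587.2, 190.8, 221.6]
ee_rot: [-0.0, 0.881, 0.474, -0.0]
force: [0.0, -0.1, -4.9]
grip_width: 0.222
grip_force: 59.2
```

Call:
drive_tool(commands="0 0 -0.01 0 0 0 0;0 0 0 0 0 0 0;0 0 0 0 0 0 0")

```text
time_s: 22.15
eef_pos: [587.2, 190.8, 220.6]
ee_rot: [-0.0, 0.881, 0.474, -0.0]
force: [0.6, 0.2, -4.9]
grip_width: 0.219
grip_force: 59.2
```

Call:
drive_tool(commands="0 0 -0.01 0 0 0 0;0 0 0 0 0 0 0;0 0 -0.01 0 0 0 0;0 0 0 0 0 0 0;0 0 0 0 0 0 0")

```text
time_s: 22.57
eef_pos: [587.2, 190.8, 218.6]
ee_rot: [-0.0, 0.881, 0.474, -0.0]
force: [0.1, -0.0, -5.0]
grip_width: 0.224
grip_force: 59.2
```

Call:
drive_tool(commands="0 0 -0.01 0 0 0 0;0 0 0 0 0 0 0;0 0 -0.01 0 0 0 0;0 0 0 0 0 0 0;0 0 0 0 0 0 0")

```text
time_s: 22.98
eef_pos: [587.1, 190.8, 216.6]
ee_rot: [-0.0, 0.881, 0.474, -0.0]
force: [0.3, 0.2, -4.5]
grip_width: 0.223
grip_force: 59.2
```

Call:
drive_tool(commands="0 0 -0.01 0 0 0 0;0 0 0 0 0 0 0;0 0 -0.01 0 0 0 0;0 0 0 0 0 0 0;0 0 0 0 0 0 0")

```text
time_s: 23.4
eef_pos: [587.2, 190.8, 214.6]
ee_rot: [-0.0, 0.881, 0.474, -0.0]
force: [0.2, -0.4, -4.2]
grip_width: 0.224
grip_force: 59.2
```

Call:
drive_tool(commands="0 0 -0.01 0 0 0 0;0 0 0 0 0 0 0;0 0 -0.01 0 0 0 0;0 0 0 0 0 0 0;0 0 0 0 0 0 0")

```text
time_s: 23.82
eef_pos: [587.1, 190.9, 212.6]
ee_rot: [-0.0, 0.881, 0.474, -0.0]
force: [0.5, 0.2, -5.0]
grip_width: 0.224
grip_force: 59.2
```

Call:
drive_tool(commands="0 0 -0.01 0 0 0 0;0 0 0 0 0 0 0;0 0 -0.01 0 0 0 0;0 0 0 0 0 0 0;0 0 0 0 0 0 0")

```text
time_s: 24.23
eef_pos: [587.2, 190.8, 210.6]
ee_rot: [-0.0, 0.881, 0.474, -0.0]
force: [-0.1, -0.5, -3.6]
grip_width: 0.224
grip_force: 59.2
```

Call:
drive_tool(commands="0 0 -0.01 0 0 0 0;0 0 0 0 0 0 0;0 0 -0.01 0 0 0 0;0 0 0 0 0 0 0;0 0 0 0 0 0 0")

```text
time_s: 24.65
eef_pos: [587.2, 190.8, 208.6]
ee_rot: [-0.0, 0.881, 0.474, -0.0]
force: [0.3, -0.1, -4.4]
grip_width: 0.222
grip_force: 59.2
```

Call:
drive_tool(commands="0 0 -0.01 0 0 0 0;0 0 0 0 0 0 0;0 0 -0.01 0 0 0 0;0 0 0 0 0 0 0;0 0 0 0 0 0 0")

```text
time_s: 25.07
eef_pos: [587.2, 190.8, 206.8]
ee_rot: [0.0, 0.881, 0.474, 0.0]
force: [0.2, -0.4, -1.6]
grip_width: 0.221
grip_force: 59.6
```

Call:
drive_tool(commands="0 0 -0.01 0 0 0 0;0 0 0 0 0 0 0;0 0 0 0 0 0 0")

```text
time_s: 25.32
eef_pos: [587.2, 190.8, 205.8]
ee_rot: [0.0, 0.881, 0.474, 0.0]
force: [0.0, -0.1, -1.0]
grip_width: 0.222
grip_force: 59.6
```

Call:
drive_tool(commands="0 0 -0.01 0 0 0 0;0 0 0 0 0 0 0;0 0 -0.01 0 0 0 0;0 0 0 0 0 0 0;0 0 0 0 0 0 0")

```text
time_s: 25.73
eef_pos: [587.4, 190.9, 204.7]
ee_rot: [0.0, 0.881, 0.474, 0.001]
force: [-2.0, -0.4, 6.5]
grip_width: 0.221
grip_force: 60.7
```

Call:
drive_tool(commands="0 0 -0.01 0 0 0 0;0 0 0 0 0 0 0;0 0 -0.005 0 0 0 0;0 0 0 0 0 0 0;0 0 0 0 0 0 0")

```text
time_s: 26.15
eef_pos: [587.3, 190.9, 202.7]
ee_rot: [0.0, 0.881, 0.474, 0.0]
force: [-0.3, -0.3, 2.6]
grip_width: 0.223
grip_force: 60.1
```

Call:
drive_tool(commands="0 0 -0.01 0 0 0 0;0 0 0 0 0 0 0;0 0 0 0 0 0 0;0 0 0 0 0 0 0")

```text
time_s: 26.48
eef_pos: [587.4, 190.9, 201.6]
ee_rot: [0.0, 0.881, 0.474, 0.0]
force: [-1.3, 0.3, 5.1]
grip_width: 0.224
grip_force: 60.6
```

Call:
drive_tool(commands="0 0 -0.005 0 0 0 0;0 0 0 0 0 0 0;0 0 0 0 0 0 0;0 0 0 0 0 0 0")

```text
time_s: 26.82
eef_pos: [587.4, 190.9, 201.2]
ee_rot: [0.0, 0.881, 0.474, 0.0]
force: [-0.9, 0.2, 6.3]
grip_width: 0.219
grip_force: 60.6
```

Call:
drive_tool(commands="0 0 -0.005 0 0 0 0;0 0 0 0 0 0 0;0 0 0 0 0 0 0;0 0 0 0 0 0 0")

```text
time_s: 27.15
eef_pos: [587.4, 190.9, 200.8]
ee_rot: [0.0, 0.881, 0.474, 0.001]
force: [-1.4, -0.2, 6.1]
grip_width: 0.225
grip_force: 60.7
```

Call:
drive_tool(commands="0 0 -0.005 0 0 0 0;0 0 0 0 0 0 0;0 0 0 0 0 0 0;0 0 0 0 0 0 0")

```text
time_s: 27.48
eef_pos: [587.4, 190.9, 200.3]
ee_rot: [0.0, 0.881, 0.474, 0.001]
force: [-1.7, -0.1, 6.4]
grip_width: 0.223
grip_force: 60.7
```

```bash
cat > v.py <<'E'
from h import *
import sys
sc=capture('scene'); p=sc['pixels'][140:230,280:370]
im=cv2.resize(p,(540,540),interpolation=cv2.INTER_CUBIC)
cv2.imwrite(f'pics/{sys.argv[1]}.png',cv2.convertScaleAbs(im,alpha=1.6))
print([(b['position'],b['confidence']) for b in boxes_of(sc,'sleeve')])
E
python3 v.py h1
```

```text
[([324.7, 195.8], 0.58), ([389.3, 189.7], 0.35)]
```

Call:
drive_tool(commands="0 0 -0.005 0 0 0 0;0 0 0 0 0 0 0;0 0 0 0 0 0 0;0 0 0 0 0 0 0")

```text
time_s: 27.92
eef_pos: [587.5, 190.9, 200.2]
ee_rot: [0.0, 0.881, 0.474, 0.001]
force: [-1.8, -0.2, 9.4]
grip_width: 0.223
grip_force: 61.0
```

Call:
drive_tool(commands="0 0 -0.005 0 0 0 0;0 0 0 0 0 0 0;0 0 0 0 0 0 0;0 0 0 0 0 0 0")

```text
time_s: 28.25
eef_pos: [587.5, 190.9, 200.2]
ee_rot: [0.0, 0.881, 0.474, 0.001]
force: [-2.9, 0.9, 10.5]
grip_width: 0.223
grip_force: 61.4
```

```bash
python3 v.py h2
```

```text
[([326.2, 194.9], 0.76)]
```

Run:
```python
import cv2,numpy as np
a=cv2.resize(cv2.convertScaleAbs(cv2.imread('pics/scene.png')[140:230,280:370],alpha=1.6),(390,390),interpolation=cv2.INTER_CUBIC)
o=cv2.imread('pics/h2.png'); h1=cv2.imread('pics/h1.png'); print(cv2.absdiff(o,h1).mean())
cv2.imwrite('pics/hh.png',np.hstack([a,cv2.resize(o,(390,390))]))
```

```text
3.026576360310928
```

View pics/hh.png

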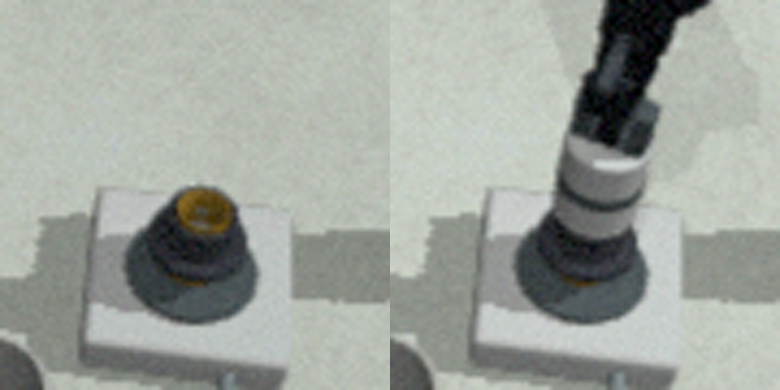

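Run:
```python
import cv2,numpy as np
a=cv2.convertScaleAbs(cv2.imread('pics/scene.png'),alpha=1.6)
S={'up':a[140:230,280:370]}
o=cv2.resize(cv2.imread('pics/ov.png'),(120,120),interpolation=cv2.INTER_AREA); S['down']=o[30:120,10:100]
for n in('h1','h2'): S[n]=cv2.resize(cv2.imread(f'pics/{n}.png'),(90,90),interpolation=cv2.INTER_AREA)
r=slice(60,80); c=slice(25,65)
for k,v in S.items(): print(k,[round(float(cv2.absdiff(v[r,c],S[q][r,c]).mean()),1) for q in('up','down','h1','h2')], v[58:80,44].mean(1).astype(int).tolist())
```

```text
up [0.0, 10.0, 8.2, 8.4] [26, 29, 33, 59, 61, 46, 30, 52, 69, 77, 85, 80, 85, 83, 84, 73, 80, 179, 193, 194, 189, 189]
down [10.0, 0.0, 6.3, 6.3] [34, 36, 41, 34, 31, 59, 64, 62, 40, 37, 59, 77, 84, 88, 89, 77, 90, 181, 203, 201, 198, 200]
h1 [8.2, 6.3, 0.0, 2.7] [29, 34, 32, 53, 60, 52, 32, 49, 73, 89, 90, 87, 88, 88, 87, 76, 90, 180, 205, 203, 203, 204]
h2 [8.4, 6.3, 2.7, 0.0] [33, 38, 42, 56, 68, 54, 37, 48, 74, 87, 93, 91, 87, 89, 89, 80, 94, 180, 205, 205, 203, 202]
```

The barrel profile matches the original sleeve-up state: the brass arc is back at its first row, where the pulled state was 2 px lower. So the sleeve has sprung up and locked. A small tug will check it, then I'll release.

Call:
drive_tool(commands="0 0 0.01 0 0 0 0;0 0 0.01 0 0 0 0;0 0 0.01 0 0 0 0;0 0 0 0 0 0 0;0 0 0 0 0 0 0")

```text
time_s: 28.77
eef_pos: [587.3, 190.9, 202.0]
ee_rot: [0.0, 0.881, 0.474, 0.0]
force: [-0.7, 0.8, 5.0]
grip_width: 0.222
grip_force: 60.5
```

Call:
drive_tool(commands="0 0 0.01 0 0 0 0;0 0 0.01 0 0 0 0;0 0 0 0 0 0 0;0 0 0 0 0 0 0")

```text
time_s: 29.1
eef_pos: [587.3, 190.8, 203.7]
ee_rot: [0.0, 0.881, 0.473, 0.0]
force: [-0.2, 0.3, 3.1]
grip_width: 0.222
grip_force: 60.3
```

Call:
drive_tool(commands="0 0 0.01 0 0 0 0;0 0 0 0 0 0 0;0 0 0 0 0 0 0")

```text
time_s: 29.35
eef_pos: [587.1, 190.8, 204.2]
ee_rot: [-0.0, 0.881, 0.474, -0.0]
force: [1.2, -0.3, -0.7]
grip_width: 0.222
grip_force: 59.7
```

Call:
drive_tool(commands="0 0 0.007 0 0 0 0;0 0 0 0 0 0 0;0 0 0 0 0 0 0")

```text
time_s: 29.6
eef_pos: [587.0, 190.7, 204.4]
ee_rot: [-0.0, 0.881, 0.474, -0.001]
force: [2.2, -0.3, -7.7]
grip_width: 0.221
grip_force: 58.7
```

It's locked: motion stops after 4 mm of play and the force rises. I'll ease back and let go.

Call:
drive_tool(commands="0 0 -0.012 0 0 0 0;0 0 0 0 0 0 0;0 0 0 0 0 0 30;0 0 0 0 0 0 40;0 0 0 0 0 0 60;0 0 0 0 0 0 100;0 0 0 0 0 0 100;0 0 0 0 0 0 100;0 0 0 0 0 0 100")

```text
time_s: 30.35
eef_pos: [587.2, 190.8, 204.3]
ee_rot: [0.0, 0.881, 0.474, 0.0]
force: [0.4, 0.2, -0.5]
grip_width: 1.004
grip_force: 0.0
```

Call:
drive_tool(commands="0 0 0.05 0 0 0 100;0 0 0.15 0 0 0 100;0 0 0.3 0 0 0 100;0 0 0.3 0 0 0 100;-0.1 0 0.2 0 0 0 100;0 0 0 0 0 0 100;0 0 0 0 0 0 100;0 0 0 0 0 0 100")

```text
time_s: 31.02
eef_pos: [577.0, 190.8, 303.3]
ee_rot: [-0.0, 0.881, 0.474, -0.001]
force: [0.8, 0.1, 0.3]
grip_width: 0.999
grip_force: 0.0
```

```bash
python3 v.py e1
python3 - <<'E'
from h import *
s=sense(); w=capture('wrist'); print(s['eef_pos'].round(1),s['force'].round(1),s['grip_width'])
cv2.imwrite('pics/e.png',np.hstack([cv2.resize(cv2.imread('pics/e1.png'),(384,384)),w['pixels'][:,60:460]]))
E
```

```text
[([325.6, 194.5], 0.65)]
[577.1 190.7 302.8] [ 0.4  0.1 -0.1] 0.9986252382606038
```

View pics/e.png

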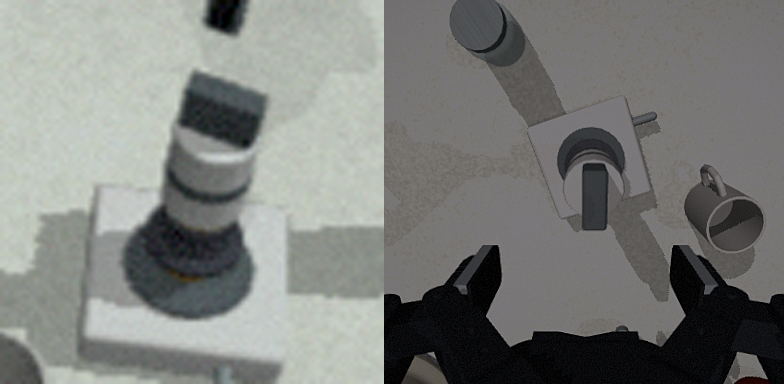

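The cartridge stands upright in the coupler at about (210,160). The sleeve is up with the brass arc visible, the gripper is clear, and the mug and jar look undisturbed.

```bash
python3 -c "
from rig import *
print(finish_job())"
```

```text
the job is handed in; nothing more can be done
None
```

The cartridge is fitted and locked in the filter dock: the sleeve sprang back up, a light tug held, the gripper has let go, nothing touched the mug, jar or bowl, and the job was handed in at about 31 s of the 72 s allowed.

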